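# Lock the display spinner's tier on its key

### The job

The turquoise tier of the little display spinner on the shop counter is loose. With your fingertips push it round by its brass posts until its notch stands over the red key, then press its hub down until the tier is fully home on the key, and let go. Do not grip or lift the tier, and leave the other things on the counter as they are.

Things in the scene. Friction and masses are not known exactly. Their poses are not given: they have to be found in the camera images.
- spinner: The fixed foot of a small counter display spinner: a dark wooden disc 270 mm across and 12 mm thick, screwed to the counter. Origin: centre of its underside, on the turning axis, at counter height; z up; its +x axis points along the middle of the red key.
- key (a point): A point on the top face of the red key near its outer end, 117 mm from the axis. The key is a red bar fixed on the foot, 12 mm wide, lying radially from 80 to 128 mm from the axis; its top is 33 mm above the counter, and its outer 23 mm show beyond the tier's rim.
- tier: The turquoise round tier, 210 mm across, 12 mm thick, on the foot's spindle. Origin: centre of its underside, on the axis; z up; +x points to the middle of its notch. Turns about the vertical either way with light friction (about 1 N at a post) and does not coast. Underside 34 mm above the counter when raised, as at the start, 20 mm when home. Starts turned 40 to 180 degrees either way from the key.
- notch (a point): The middle of the notch, at the tier's top face, 95 mm from the axis. The notch is a slot 20 mm wide cut in from the rim, open to the rim, reaching in to 78 mm from the axis; a white line on the tier leads to it. It passes over the key within about 4 mm (2.3 degrees) either side of centre; elsewhere the key stops the tier: it gives a few mm under a hard push and springs back most of the way.
- hub_top (a point): Centre of the flat top (40 mm across) of the low wooden hub cap, 64 mm across at its foot, in the middle of the tier: the place to press. It stands 14 mm above the tier's top face: 60 mm above the counter when raised, 46 mm when home.
- press (a joint): How far the tier has been pressed down its spindle, m: 0 at the start (raised), 0.014 fully home at a hard stop, negative if lifted. A tight fit: it takes about 5 to 8 N down to move it, and it stays where it is left.
- post0 (a point): Centre of the top of one of three round brass posts fixed on the tier, 14 mm across, 35 mm high above the tier's top face, 80 mm from the axis, 60 degrees anticlockwise (seen from above) from the notch. A post can be pushed sideways to turn the tier.
- post1 (a point): Centre of the top of one of three round brass posts fixed on the tier, 14 mm across, 35 mm high above the tier's top face, 80 mm from the axis, 180 degrees anticlockwise (seen from above) from the notch. A post can be pushed sideways to turn the tier.
- post2 (a point): Centre of the top of one of three round brass posts fixed on the tier, 14 mm across, 35 mm high above the tier's top face, 80 mm from the axis, -60 degrees anticlockwise (seen from above) from the notch. A post can be pushed sideways to turn the tier.
- candle: Bystander: pink lidded candle jar, 52 mm across, 65 mm high; origin at the centre of its underside. Leave it alone.
- giftbox: Bystander: small teal gift box with white lid and red bands, 64 x 64 x 62 mm; origin at the centre of its underside. Leave it alone.
- mug: Bystander: blue mug, 80 mm across, 90 mm high; origin at the centre of its underside. Leave it alone.
- ribbon: Bystander: spool of orange ribbon lying flat, 68 mm across, 40 mm high; origin at the centre of its underside. Leave it alone.
- penpot: Bystander: yellow pot 70 mm across with a blue and a red pen, 120 mm high over all; origin at the centre of its underside. Leave it alone.
- stapler: Bystander: green and black stapler, 140 x 36 x 54 mm; origin at the centre of its underside. Leave it alone.

How it is judged:
By the outcome, as a careful person would: the job done as asked, in the order asked, and still so for the second after the job is handed in, with the robot touching nothing.
It also fails if it takes over 42 s, if anything falls off the work surface, if the arm or the gripper's body presses on something with over 40 N, if the wrist force passes 120 N, or if a joint passes its speed limit or range.

### The arm

A 6-joint arm with a two-finger parallel gripper is mounted at the origin on the work surface. World frame = base frame: x ahead of the robot, y to its left, z up, the work surface at z = 0. Lengths are in mm, angles in rad, forces in N, time in s.
With the tool pointing down it reaches from about 325 to 925 mm from the base axis. Payload 3.1 kg.
Tool frame: the origin (TCP) lies on the centre line of the jaws, within the pads' length; the fingertips stand 22 mm ahead of it and the grasp point (between the pads) lies 3 mm ahead of it; x points along the fingers, z is the direction in which the jaws open and shut, and the axes are right-handed (so a half turn about x gives the same grasp; the last joint's range is limited). The gripper opens to 85 mm and grips with 20 to 120 N. Pads are 22 mm wide; open, the fingers measure 114 mm over their backs; the gripper's body (76 mm by 85 mm) begins 54 mm behind the grasp point. The pads swing forward as they close: fully open they stand 13 mm farther back than shut.
Start: joints at [1.237, 0.217, 1.613, -0, 1.311, -0.112], TCP at [137.471, 609.706, 253.3] pointing down, gripper open.
Joint ranges: [-2.75, 2.75], [-0.78, 2.1], [0.31, 2.55], [-1.13, 4.27], [0.13, 2.63], [-2.58, 2.58]. Speed limits (rad/s): [2.79, 2.79, 3.14, 3.14, 3.14, 3.14].

### API

Orientations are given as a rotation vector (axis times angle).
In Python, from cell import observe, grab_frame, calibration, job_done gives the robot as it stands.
- The arm moves only by the tool arm_command, never from a script. Its argument "motion" is a list of rows, each an object with "translation": the shift along the tool's x, y, z in m, a list of three; "roll": the turn about the tool's x in rad. In form: [{"translation": [x, y, z], "roll": roll}, ...]. A call has 1 to 20 rows; each row shifts and turns the commanded pose from where the row before left it, along the tool's axes as they then stand; what a row does not reach is not made up. A row lasts 1/10 s, in which the tool goes at most 50 mm and 8.59 degrees, less where a joint would pass 70% of its speed; a pose out of reach is approached as far as the arm can. A call with a gripper value outside its range is refused whole. "grip" is the opening in per cent of the stroke, from 0 (shut) to 100 (fully open), set as the call begins (left out, the last holds). The fingers move at their own pace and stop on an object; "newtons" is the grip in N (left out, the last holds). Time passes only in rows, so rows that do not move let the fingers close. It gives the time, the measured TCP pose, the force and the opening at its end, in the units of the state.
- observe(): the state, without advancing time (a new reading comes with each control period).
- grab_frame(name): name is "scene" or "top" or "wrist"; returns (picture, depth): 400x640x3 uint8, red, green, blue; 400x640 float32, mm along the optical axis (not along the pixel's ray), 0 where there is no reading.
- calibration(name): a dict with "fx", "fy", "cx", "cy" (pixels), "position" and "orientation" of the camera in the world; the wrist camera has in their place "mount" (4x4, takes a point from camera to tool coordinates, whose origin is the TCP and whose axes are the tool frame's). Camera axes: x right, y down, z forward; pixel columns grow to the right and rows downward; lengths in mm; the calibration is good to about 2 mm. A picture is of the moment at which its call begins: read the wrist's pose just before it. calibration takes no time and is no camera call.
- job_done(): hands the job in, once; it reports no verdict.
The state is a dict: "t": time; "joints": joint angles; "joint_velocities": joint speeds; "joint_torque": joint torques, N m; "eef_pos": TCP position; "eef_rot": TCP orientation; "wrist_force": force on the tool from outside, world axes, zero at the start; "wrist_torque": the same for the moment, N m; "grip_width": finger opening in mm.
Only numpy, scipy, OpenCV 4.12 (cv2) and the standard library are available. Lean on these libraries where they do the work, as an engineer would, in place of code of your own. Each camera call takes 0.05 s, during which the arm holds its last target. There are 200 camera calls.

## Working session

There is one attempt and no reset: what is moved stays moved. The work goes in short steps, Python scripts to look and compute and a tool call to move; the robot and the scene stay as the last step left them, time stands still between calls to the robot, and variables do not carry over. Pictures are saved under pics/ and viewed, about 8 in all and at most 12, crops included, and the job is handed in when it is done.

Besides the shell and the picture viewer there is one more tool, called after ">>>" by a JSON object that holds its "op" and its "data". arm_command: Moves the arm, as the interface text tells. Its arguments: {"type":"object","properties":{"motion":{"type":"array"},"grip":{"type":"number"},"newtons":{"type":"number"}},"required":["motion"]}

```bash
mkdir -p pics; ls
python3 - <<'E'
from cell import *
import cv2,numpy as np
print(observe())
a,d=grab_frame("top");b,e=grab_frame("scene")
np.savez("s0.npz",a=a,d=d,b=b,e=e)
for n in("top","scene"):print(n,calibration(n))
print(calibration("wrist"))
cv2.imwrite("pics/1.png",a[:,:,::-1]);cv2.imwrite("pics/2.png",b[:,:,::-1])
E
```

```text
pics
{'t': 0.0, 'joints': array([ 1.23676518e+00,  2.17736957e-01,  1.61496178e+00,  1.77969647e-05,
        1.31128024e+00, -1.12216338e-01]), 'joint_velocities': array([-1.77628224e-03,  1.17545241e-04, -9.25198455e-04,  5.27925343e-05,
        6.34100740e-04, -2.49026717e-04]), 'joint_torque': array([ 2.99215417e-04, -3.96849418e+01, -3.03856802e+01,  1.09114441e-05,
        9.74339491e-03, -3.84181092e-06]), 'eef_pos': array([137.22950488, 608.9584342 , 251.96443074]), 'eef_rot': array([-1.04561701,  1.3080787 ,  1.04351343]), 'wrist_force': array([-0.21086575,  0.30434517, -0.40970194]), 'wrist_torque': array([ 0.01704807, -0.04310116, -0.01084525]), 'grip_width': 85.8995331340718}
top {'fx': 448.7305743050222, 'fy': 448.7305743050222, 'cx': 322.2554258433925, 'cy': 197.3145863959713, 'position': array([ 306.8088225 ,    2.36637442, 1384.63080147]), 'orientation': array([-2.08290688,  2.14241052, -0.2335673 ])}
scene {'fx': 452.03875405855393, 'fy': 452.03875405855393, 'cx': 317.7717551020336, 'cy': 201.99273395243662, 'position': array([1261.66412824, -404.64554536, 1108.51067966]), 'orientation': array([-2.21745439, -1.20857017,  0.42597174])}
{'fx': 320.0969679408931, 'fy': 320.0969679408931, 'cx': 320.26110070976017, 'cy': 197.75102397306975, 'mount': array([[ 5.12971261e-04, -3.23406725e-01,  9.46259915e-01,
        -1.21380150e+02],
       [-3.67945165e-04, -9.46260037e-01, -3.23406567e-01,
         8.40442914e+01],
       [ 9.99999801e-01, -1.82273486e-04, -6.04400145e-04,
         1.16403030e+00],
       [ 0.00000000e+00,  0.00000000e+00,  0.00000000e+00,
         1.00000000e+00]])}
```

View pics/1.png

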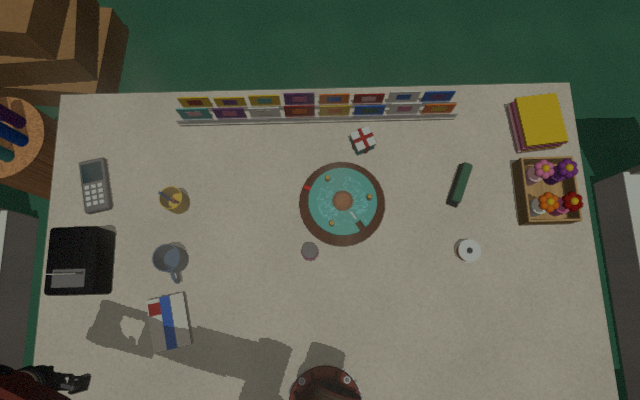

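View pics/2.png

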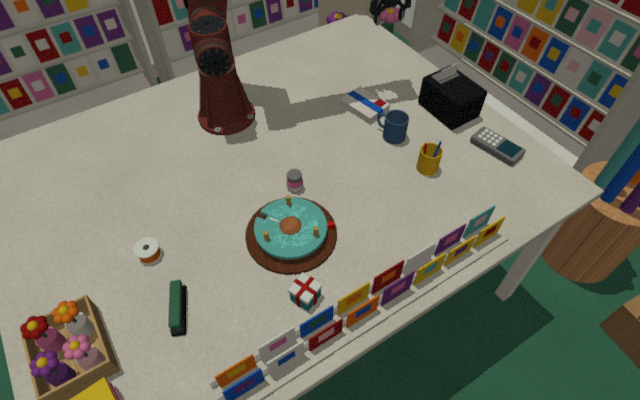

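The top view shows the spinner centred near (342,203), the key near (308,188), the notch near (361,226) and posts near (327,178), (369,197) and (332,222). Next I measure these.

```bash
cat > h.py <<'E'
from cell import *
import cv2,numpy as np
from scipy.spatial.transform import Rotation as R
def ray(name,px,z,pose=None):
    c=calibration(name)
    if name=="wrist":
        T=np.eye(4);T[:3,:3]=R.from_rotvec(pose[1]).as_matrix();T[:3,3]=pose[0]
        M=T@c["mount"];Q=M[:3,:3];p=M[:3,3]
    else: Q=R.from_rotvec(c["orientation"]).as_matrix();p=np.array(c["position"])
    px=np.atleast_2d(px).astype(float)
    d=np.c_[(px[:,0]-c["cx"])/c["fx"],(px[:,1]-c["cy"])/c["fy"],np.ones(len(px))]@Q.T
    return p+d*((z-p[2])/d[:,2])[:,None]
def blobs(img,lo,hi,roi=None,amin=4):
    h=cv2.cvtColor(img,cv2.COLOR_RGB2HSV);m=cv2.inRange(h,np.array(lo),np.array(hi))
    if roi:
        k=np.zeros_like(m);x0,y0,x1,y1=roi;k[y0:y1,x0:x1]=1;m=m*k
    n,_,s,c=cv2.connectedComponentsWithStats(m)
    return m,[(int(s[i,4]),c[i].round(1)) for i in range(1,n) if s[i,4]>=amin]
E
python3 - <<'E'
from h import *
s=np.load("s0.npz");a=s["a"]
roi=(290,155,395,250)
h=cv2.cvtColor(a,cv2.COLOR_RGB2HSV)
m,b=blobs(a,(78,70,60),(98,255,255),roi)
ys,xs=np.nonzero(m);P=ray("top",np.c_[xs,ys],46)[:,:2].astype(np.float32)
hull=cv2.convexHull(P);c,r=cv2.minEnclosingCircle(hull);e=cv2.fitEllipse(hull);print("tier",c,r,e)
c=np.array(e[0])
_,b1=blobs(a,(0,150,80),(6,255,255),roi,3);print("red",b1)
for n,q in b1:
    v=ray("top",q,33)[0,:2]-c;print(n,np.hypot(*v),np.degrees(np.arctan2(v[1],v[0])))
_,b2=blobs(a,(14,110,90),(28,255,255),roi,3);print("brass",b2)
for n,q in b2:
    v=ray("top",q,79)[0,:2]-c;print(n,q,v,np.hypot(*v),np.degrees(np.arctan2(v[1],v[0])))
print("notch approx",np.degrees(np.arctan2(*(ray("top",(361,226),44)[0,:2]-c)[::-1])))
for nm,px in dict(candle=(310,250),gift=(363,140),mug=(170,258),stap=(460,185),rib=(469,250)).items(): print(nm,ray("top",px,50)[0])
print(R.from_rotvec(observe()["eef_rot"]).as_matrix().round(3))
cv2.imwrite("pics/3.png",cv2.resize(a[150:260,285:400,::-1],None,fx=5,fy=5,interpolation=cv2.INTER_CUBIC))
E
```

```text
tier (583.365966796875, -73.020751953125) 104.54068756103516 ((583.187255859375, -72.92498016357422), (207.26068115234375, 207.76719665527344), 31.96897315979004)
red [(25, array([306.5, 187.1]))]
25 118.58431446229805 65.8264434663034
brass [(9, array([327., 177.])), (37, array([344.8, 198.8])), (14, array([369.5, 196.3])), (20, array([338. , 202.2])), (7, array([344.7, 205.7])), (13, array([331.2, 222.5]))]
9 [327. 177.] [67.01324472 44.8106105 ] 80.61492281678296 33.7699694643065
37 [344.8 198.8] [-1.41122997 -6.06036994] 6.222511858861575 -103.10840954290877
14 [369.5 196.3] [  4.16312197 -79.94629419] 80.0546159785996 -87.01907306204461
20 [338.  202.2] [-11.16873331  14.53937142] 18.333955519440025 127.5304491555306
7 [344.7 205.7] [-22.30490632  -4.94245255] 22.84593362797122 -167.50594032944642
13 [331.2 222.5] [-71.51494262  36.73429678] 80.39773366459556 152.8122911548809
notch approx -145.8096877490099
candle [435.54778792  28.55031601  50.        ]
gift [ 774.33880733 -145.14707522   50.        ]
mug [423.65095458 442.09848711  50.        ]
stap [ 621.33369522 -435.59567991   50.        ]
rib [ 422.21673332 -443.7918216    50.        ]
[[-0.001 -0.976  0.22 ]
 [-0.002  0.22   0.976]
 [-1.     0.    -0.002]]
```

View pics/3.png

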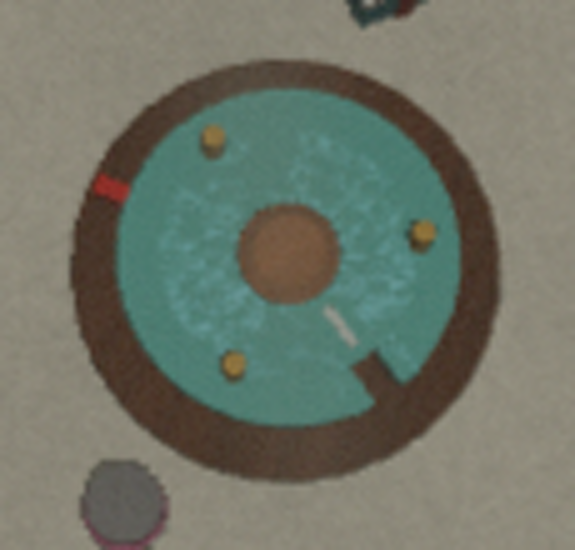

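>>> {"op": "arm_command", "data": {"motion": [{"translation": [0.003, -0.0252, -0.0293], "roll": 0.002}, {"translation": [0.003, -0.0252, -0.0293], "roll": 0.002}, {"translation": [0.003, -0.0252, -0.0293], "roll": 0.002}, {"translation": [0.003, -0.0252, -0.0293], "roll": 0.002}, {"translation": [0.003, -0.0252, -0.0293], "roll": 0.002}, {"translation": [0.003, -0.0252, -0.0293], "roll": 0.002}, {"translation": [0.003, -0.0252, -0.0293], "roll": 0.002}, {"translation": [0.003, -0.0252, -0.0293], "roll": 0.002}, {"translation": [0.003, -0.0252, -0.0293], "roll": 0.002}, {"translation": [0.003, -0.0252, -0.0293], "roll": 0.002}, {"translation": [0.003, -0.0252, -0.0293], "roll": 0.002}, {"translation": [0.003, -0.0252, -0.0293], "roll": 0.002}, {"translation": [0.003, -0.0252, -0.0293], "roll": 0.002}, {"translation": [0.003, -0.0252, -0.0293], "roll": 0.002}, {"translation": [0.003, -0.0252, -0.0293], "roll": 0.002}, {"translation": [0.003, -0.0252, -0.0293], "roll": 0.002}, {"translation": [0.003, -0.0252, -0.0293], "roll": 0.002}, {"translation": [0.003, -0.0252, -0.0293], "roll": 0.002}, {"translation": [0.003, -0.0252, -0.0293], "roll": 0.002}, {"translation": [0, 0, 0], "roll": 0.0}], "grip": 0, "newtons": 30}}

```text
t: 2.1
eef_pos: [471.7, -48.3, 196.0]
eef_rot: [-1.014, 1.323, 1.011]
wrist_force: [0.1, 1.2, 0.0]
grip_width: 0.4
```

>>> {"op": "arm_command", "data": {"motion": [{"translation": [0.0, -0.0169, -0.0085], "roll": 0.0}, {"translation": [0.0, -0.0169, -0.0085], "roll": 0.0}, {"translation": [0.02, 0, 0], "roll": 0.0}, {"translation": [0.03, 0, 0], "roll": 0.0}, {"translation": [0.026, 0, 0], "roll": 0.0}, {"translation": [0, 0, 0], "roll": 0.0}]}}

```text
t: 2.7
eef_pos: [494.4, -68.0, 116.0]
eef_rot: [-1.01, 1.327, 1.024]
wrist_force: [-0.5, 0.5, -0.6]
grip_width: -0.2
```

```bash
cat > look.py <<'E'
from h import *
import sys
o=observe();w,d=grab_frame("wrist");a,_=grab_frame("top")
np.savez(sys.argv[1]+".npz",w=w,d=d,a=a,p=o["eef_pos"],r=o["eef_rot"])
print(o["t"],o["eef_pos"].round(1),o["wrist_force"].round(1),o["joints"].round(2))
cv2.imwrite(f"pics/{sys.argv[1]}.png",w[:,:,::-1])
cv2.imwrite(f"pics/{sys.argv[1]}t.png",cv2.resize(a[140:270,275:410,::-1],None,fx=4,fy=4,interpolation=cv2.INTER_CUBIC))
E
python3 look.py 4
```

```text
2.7 [494.4 -68.  116. ] [-0.5  0.5 -0.6] [-0.28  0.12  2.    0.    1.02 -1.59]
```

View pics/4.png

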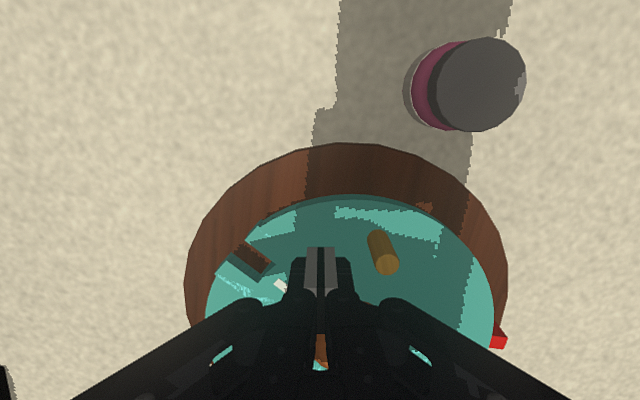

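The wrist view shows the closed fingertips at about (320,250), with post2 clear to the right at (385,265). The candle is well outside.

>>> {"op": "arm_command", "data": {"motion": [{"translation": [0.014, -0.003, -0.002], "roll": 0.0}, {"translation": [0.012, -0.003, -0.002], "roll": 0.0}, {"translation": [0, 0, 0], "roll": 0.0}, {"translation": [0, 0, 0], "roll": 0.0}]}}

```text
t: 3.2
eef_pos: [503.2, -75.3, 94.0]
eef_rot: [-1.015, 1.322, 1.016]
wrist_force: [-0.5, 0.1, 0.5]
grip_width: 0.2
```

```bash
cat > st.py <<'E'
from h import *
o=observe();M=R.from_rotvec(o["eef_rot"]).as_matrix();v=o["eef_pos"]-[583.2,-72.9,0]
psi=np.degrees(np.arctan2(M[1,2],M[0,2]))
print(o["t"],o["eef_pos"].round(1),"psi",psi.round(1),"rel y,z",(v@M[:,1]).round(1),(v@M[:,2]).round(1),"F",o["wrist_force"].round(1),"j",o["joints"].round(2))
E
python3 st.py
python3 - <<'E'
from h import *
s=np.load("4.npz");d=s["d"];c=calibration("wrist");m=c["mount"]
for u,v in[(320,250),(312,250),(293,262),(350,262)]:
    z=d[v,u];print(u,v,z,(m@[ (u-c["cx"])/c["fx"]*z,(v-c["cy"])/c["fy"]*z,z,1])[:3].round(1))
E
```

```text
3.2 [503.2 -75.3  94. ] psi 75.1 rel y,z 76.7 -22.9 F [-0.5  0.1  0.5] j [-0.29  0.17  2.    0.    0.97 -1.6 ]
320 250 151.88493 [14.3 11.5  0.9]
312 250 152.00995 [14.4 11.4 -2.9]
293 262 147.97676 [  9.    8.1 -11.6]
350 262 215.90642 [ 68.9 -26.8  21.1]
```

>>> {"op": "arm_command", "data": {"motion": [{"translation": [0.009, 0, 0], "roll": 0.0}, {"translation": [0, 0.00167, 0.0068], "roll": 0.0873}, {"translation": [0, 0.00167, 0.0068], "roll": 0.0873}, {"translation": [0, 0.00167, 0.0068], "roll": 0.0873}, {"translation": [0, 0.00167, 0.0068], "roll": 0.0873}, {"translation": [0, 0.00167, 0.0068], "roll": 0.0873}, {"translation": [0, 0.00167, 0.0068], "roll": 0.0873}, {"translation": [0, 0.00167, 0.0068], "roll": 0.0873}, {"translation": [0, 0.00167, 0.0068], "roll": 0.0873}, {"translation": [0, 0.00167, 0.0068], "roll": 0.0873}, {"translation": [0, 0.00167, 0.0068], "roll": 0.0873}, {"translation": [0, 0.00167, 0.0068], "roll": 0.0873}, {"translation": [0, 0.00167, 0.0068], "roll": 0.0873}, {"translation": [0, 0, 0], "roll": 0}, {"translation": [0, 0, 0], "roll": 0}]}}

```text
t: 4.7
eef_pos: [541.8, -4.8, 85.1]
eef_rot: [-0.209, 1.561, 0.208]
wrist_force: [0.9, 0.1, -0.1]
grip_width: 0.0
```

```bash
python3 st.py
```

```text
4.7 [541.8  -4.8  85.1] psi 15.2 rel y,z 76.5 -22.0 F [ 0.9  0.1 -0.1] j [-0.14  0.25  1.92 -0.    0.97 -0.4 ]
```

>>> {"op": "arm_command", "data": {"motion": [{"translation": [0, 0.00167, 0.0068], "roll": 0.0873}, {"translation": [0, 0.00167, 0.0068], "roll": 0.0873}, {"translation": [0, 0.00167, 0.0068], "roll": 0.0873}, {"translation": [0, 0.00167, 0.0068], "roll": 0.0873}, {"translation": [0, 0.00167, 0.0068], "roll": 0.0873}, {"translation": [0, 0.00167, 0.0068], "roll": 0.0873}, {"translation": [0, 0.00167, 0.0068], "roll": 0.0873}, {"translation": [0, 0.00167, 0.0068], "roll": 0.0873}, {"translation": [0, 0.00167, 0.0068], "roll": 0.0873}, {"translation": [0, 0.00167, 0.0068], "roll": 0.0873}, {"translation": [0, 0.00167, 0.0068], "roll": 0.0873}, {"translation": [0, 0.00167, 0.0068], "roll": 0.0873}, {"translation": [0, 0.00167, 0.0068], "roll": 0.0873}, {"translation": [0, 0.00167, 0.0068], "roll": 0.0873}, {"translation": [0, 0.00167, 0.0068], "roll": 0.0873}, {"translation": [0, 0.00167, 0.0068], "roll": 0.0873}, {"translation": [0, 0, 0], "roll": 0}, {"translation": [0, 0, 0], "roll": 0}]}}

```text
t: 6.5
eef_pos: [643.7, -20.5, 85.2]
eef_rot: [0.88, 1.386, -0.88]
wrist_force: [-0.7, -0.1, -0.2]
grip_width: -0.2
```

```bash
python3 st.py; python3 look.py 5; python3 -c "
import cv2,numpy as np
a=cv2.imread('pics/5.png');b=cv2.imread('pics/5t.png');b=cv2.resize(b,(415,400));a=a[:, 255:];cv2.imwrite('pics/5c.png',np.hstack([a,b]))"
```

```text
6.5 [643.7 -20.5  85.2] psi -64.8 rel y,z 77.0 -21.6 F [-0.7 -0.1 -0.2] j [-0.14  0.44  1.67 -0.    1.03  0.99]
6.5 [643.7 -20.5  85.2] [-0.7 -0.1 -0.2] [-0.14  0.44  1.67 -0.    1.03  0.99]
```

View pics/5c.png

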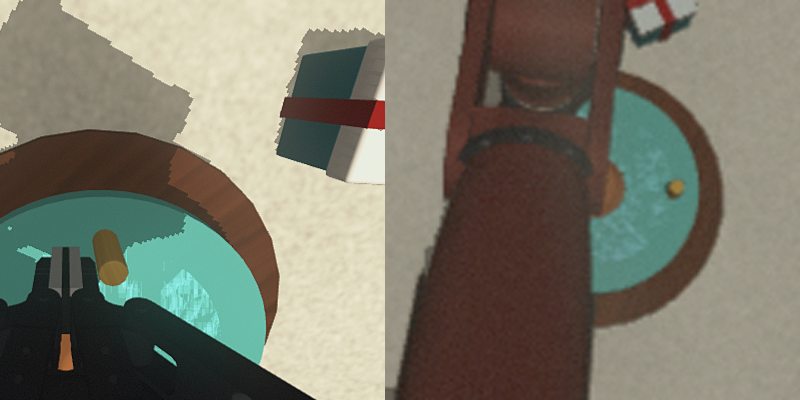

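The wrist view shows post2 against the finger, with its top at about (368,272). The top view shows post1 at the right and most of the tier hidden by the arm. I'll compute the tier angle from both.

Run:
```python
from h import *
s=np.load("5.npz");C=np.array([583.2,-72.9])
p=ray("wrist",(368,273),81,(s["p"],s["r"]))[0,:2]-C
print(p,np.hypot(*p),np.degrees(np.arctan2(*p[::-1])))
_,b=blobs(s["a"],(14,110,90),(28,255,255),(345,150,395,250),3)
for n,q in b:
    v=ray("top",q,79)[0,:2]-C;print(n,q,np.hypot(*v),np.degrees(np.arctan2(*v[::-1])))
```

```text
[73.30554015 36.0761962 ] 81.70186135682295 26.20339697345083
15 [369.4 200.4] 79.47428146211244 -96.0000194228041
```

>>> {"op": "arm_command", "data": {"motion": [{"translation": [0, 0.00172, 0.00748], "roll": 0.096}, {"translation": [0, 0.00172, 0.00748], "roll": 0.096}, {"translation": [0, 0.00172, 0.00748], "roll": 0.096}, {"translation": [0, 0, 0], "roll": 0}, {"translation": [0, 0, 0], "roll": 0}]}}

```text
t: 7.1
eef_pos: [656.1, -39.5, 85.3]
eef_rot: [1.097, 1.277, -1.096]
wrist_force: [1.5, -0.2, -0.1]
grip_width: -0.0
```

```bash
python3 st.py; python3 look.py 6
```

```text
7.1 [656.1 -39.5  85.3] psi -81.3 rel y,z 77.1 -22.0 F [ 1.5 -0.2 -0.1] j [-0.17  0.46  1.64  0.    1.04  1.25]
7.1 [656.1 -39.5  85.3] [ 1.5 -0.2 -0.1] [-0.17  0.46  1.64  0.    1.04  1.25]
```

View pics/6.png

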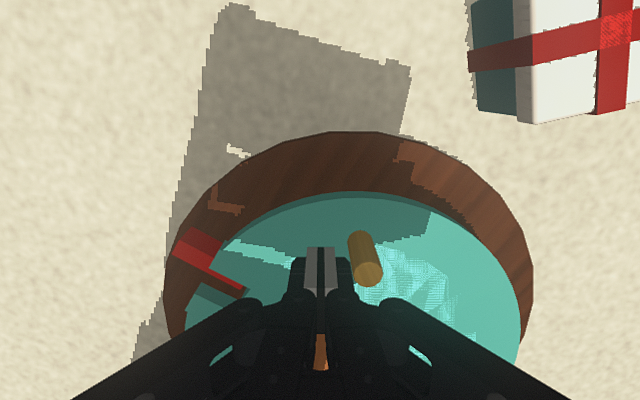

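The key at about (200,250) lies in line with the notch, whose slot runs to (245,293). I'll enlarge it to measure.

```bash
python3 -c "
import cv2
a=cv2.imread('pics/6.png')[220:310,160:260];cv2.imwrite('pics/6z.png',cv2.resize(a,None,fx=6,fy=6,interpolation=cv2.INTER_NEAREST))"
```

```text
(no output)
```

View pics/6z.png

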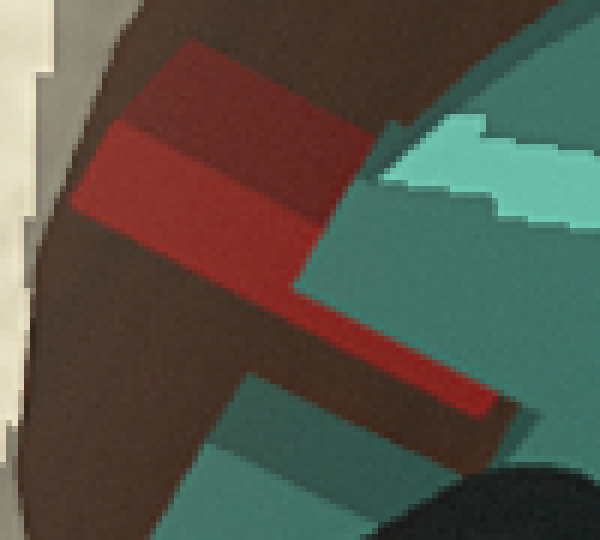

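Run:
```python
from h import *
s=np.load("6.npz");C=np.array([583.2,-72.9]);P=(s["p"],s["r"])
def f(n,zs,z):
    px=np.array(zs)/6.+[160-.5,220-.5]
    v=ray("wrist",px,z,P)[:,:2]-C;print(n,v.round(1).tolist(),np.hypot(*v.T).round(1),np.degrees(np.arctan2(v[:,1],v[:,0])).round(2))
    return v
k1=f("key ccw edge",[(72,205),(475,415)],33);k2=f("key cw edge",[(120,120),(320,225)],33)
n1=f("notch cw edge",[(293,288),(498,393)],46);n2=f("notch ccw edge top",[(205,445),(375,520)],46)
n3=f("notch ccw edge bottom",[(250,375),(465,475)],34)
# common direction & lateral offsets
u=sum((e[1]-e[0])/np.linalg.norm(e[1]-e[0])*(-1) for e in (k1,k2));u/=np.linalg.norm(u)
print("key dir",np.degrees(np.arctan2(u[1],u[0])))
nn=np.array([-u[1],u[0]])
for n,e in zip("k1 k2 n1 n2 n3".split(),(k1,k2,n1,n2,n3)):print(n,(e@nn).round(1))
p=ray("wrist",(369,274),81,P)[0,:2]-C;print("post2",np.hypot(*p),np.degrees(np.arctan2(*p[::-1])))
```

```text
key ccw edge [[46.8, 122.5], [28.0, 80.3]] [131.2  85. ] [69.08 70.77]
key cw edge [[57.2, 117.8], [48.3, 97.5]] [131.  108.8] [64.09 63.63]
notch cw edge [[49.1, 96.0], [40.3, 75.8]] [107.8  85.9] [62.92 61.97]
notch ccw edge top [[30.0, 103.9], [23.7, 86.9]] [108.1  90. ] [73.88 74.74]
notch ccw edge bottom [[30.1, 103.7], [21.1, 80.6]] [107.9  83.4] [73.81 75.34]
key dir 66.15590358346373
k1 [6.7 6.8]
k2 [-4.7 -4.8]
n1 [-6.1 -6.3]
n2 [14.5 13.4]
n3 [14.4 13.3]
post2 80.80045733699649 9.63620901902295
```

The notch sits 2.9 mm (about 1.7°) anticlockwise of the key, so I nudge it that much.

>>> {"op": "arm_command", "data": {"motion": [{"translation": [0, 0.00033, 0.00122], "roll": 0.016}, {"translation": [0, 0.00033, 0.00122], "roll": 0.016}, {"translation": [0, 0, 0], "roll": 0}, {"translation": [0, 0, 0], "roll": 0}]}}

```text
t: 7.6
eef_pos: [657.1, -41.7, 85.2]
eef_rot: [1.122, 1.263, -1.122]
wrist_force: [-0.3, 1.1, 1.4]
grip_width: -0.1
```

```bash
python3 st.py; python3 look.py 7; python3 -c "
import cv2
a=cv2.imread('pics/7.png')[220:310,160:260];cv2.imwrite('pics/7z.png',cv2.resize(a,None,fx=6,fy=6,interpolation=cv2.INTER_NEAREST))"
```

```text
7.6 [657.1 -41.7  85.2] psi -83.3 rel y,z 77.0 -22.3 F [-0.3  1.1  1.4] j [-0.17  0.46  1.63  0.    1.04  1.28]
7.6 [657.1 -41.7  85.2] [-0.3  1.1  1.4] [-0.17  0.46  1.63  0.    1.04  1.28]
```

View pics/7z.png

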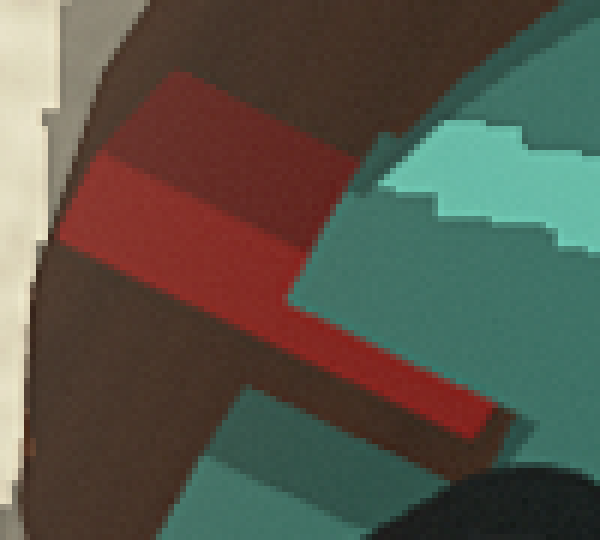

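Run:
```python
from h import *
s=np.load("7.npz");C=np.array([583.2,-72.9]);P=(s["p"],s["r"])
def f(zs,z):
    return ray("wrist",np.array(zs)/6.+[159.5,219.5],z,P)[:,:2]-C
E=dict(k1=f([(57,238),(470,440)],33),k2=f([(100,150),(308,250)],33),n1=f([(288,302),(492,403)],46),n2=f([(205,455),(362,528)],46),n3=f([(245,385),(450,482)],34))
u=sum((E[k][0]-E[k][1])/np.linalg.norm(E[k][0]-E[k][1]) for k in("k1","k2"));u/=np.linalg.norm(u);nn=np.array([-u[1],u[0]])
print(np.degrees(np.arctan2(u[1],u[0])))
for k,e in E.items():print(k,(e@nn).round(1),(e@u).round(1),np.degrees(np.arctan2(*(e[0]-e[1])[::-1])).round(1))
```

```text
66.08317956839194
k1 [6.9 7.3] [131.1  84.2] 65.6
k2 [-4.7 -4.9] [131.2 108.5] 66.6
n1 [-7.8 -7.6] [107.3  85.5] 65.5
n2 [12.3 12.2] [107.2  90.3] 66.2
n3 [12.4 12.4] [107.5  83.8] 66.2
```

Offset is now about 1 mm and the edges are parallel to the key. After one last 0.6° nudge I back off, rise and move over the hub.

>>> {"op": "arm_command", "data": {"motion": [{"translation": [0, 0.0002, 0.0008], "roll": 0.01}, {"translation": [0, 0, 0], "roll": 0}, {"translation": [0, 0, -0.004], "roll": 0}, {"translation": [0, 0, -0.004], "roll": 0}, {"translation": [-0.02, 0, 0], "roll": 0}, {"translation": [-0.02, 0, 0], "roll": 0}, {"translation": [0, -0.026, 0.01], "roll": 0}, {"translation": [0, -0.026, 0.01], "roll": 0}, {"translation": [0, -0.025, 0.01], "roll": 0}, {"translation": [0, 0, 0], "roll": 0}, {"translation": [0, 0, 0], "roll": 0}]}}

```text
t: 8.8
eef_pos: [583.4, -72.9, 125.6]
eef_rot: [1.131, 1.257, -1.129]
wrist_force: [0.2, -0.1, -0.2]
grip_width: -0.3
```

```bash
python3 st.py; python3 look.py 8
python3 - <<'E'
import cv2
a=cv2.imread('pics/8.png');cv2.imwrite('pics/8z.png',cv2.resize(a[150:400,60:400],None,fx=2.2,fy=2.2,interpolation=cv2.INTER_CUBIC))
E
```

```text
8.8 [583.4 -72.9 125.6] psi -83.9 rel y,z 0.3 0.0 F [ 0.2 -0.1 -0.2] j [-0.24  0.28  1.8   0.    1.07  1.22]
8.8 [583.4 -72.9 125.6] [ 0.2 -0.1 -0.2] [-0.24  0.28  1.8   0.    1.07  1.22]
```

View pics/8z.png

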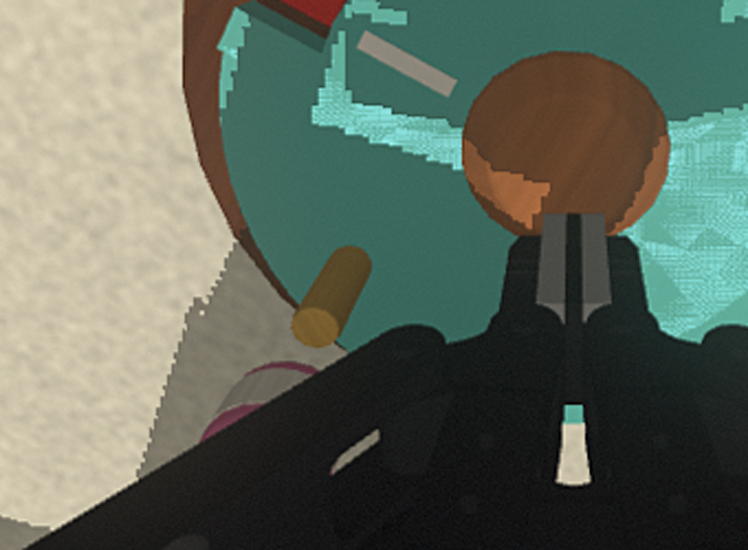

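The finger stands over the hub, with the key showing in the notch. Now I descend and press.

>>> {"op": "arm_command", "data": {"motion": [{"translation": [0.02, 0, 0], "roll": 0}, {"translation": [0.015, 0, 0], "roll": 0}, {"translation": [0.004, 0, 0], "roll": 0}, {"translation": [0.002, 0, 0], "roll": 0}, {"translation": [0.002, 0, 0], "roll": 0}, {"translation": [0.002, 0, 0], "roll": 0}, {"translation": [0.002, 0, 0], "roll": 0}, {"translation": [0.002, 0, 0], "roll": 0}, {"translation": [0, 0, 0], "roll": 0}, {"translation": [0, 0, 0], "roll": 0}]}}

```text
t: 9.9
eef_pos: [583.9, -72.9, 77.9]
eef_rot: [1.13, 1.257, -1.129]
wrist_force: [-1.8, 1.0, 5.2]
grip_width: 0.0
```

>>> {"op": "arm_command", "data": {"motion": [{"translation": [0.0015, 0, 0], "roll": 0}, {"translation": [0.0015, 0, 0], "roll": 0}, {"translation": [0.0015, 0, 0], "roll": 0}, {"translation": [0.0015, 0, 0], "roll": 0}, {"translation": [0.0015, 0, 0], "roll": 0}, {"translation": [0.001, 0, 0], "roll": 0}, {"translation": [0, 0, 0], "roll": 0}]}}

```text
t: 10.6
eef_pos: [583.9, -72.9, 69.4]
eef_rot: [1.13, 1.257, -1.129]
wrist_force: [-2.2, 1.0, 5.9]
grip_width: -0.1
```

>>> {"op": "arm_command", "data": {"motion": [{"translation": [0.001, 0, 0], "roll": 0}, {"translation": [0.001, 0, 0], "roll": 0}, {"translation": [0.001, 0, 0], "roll": 0}, {"translation": [0, 0, 0], "roll": 0}]}}

```text
t: 11.0
eef_pos: [584.0, -72.9, 67.9]
eef_rot: [1.13, 1.258, -1.129]
wrist_force: [-6.6, 2.4, 12.7]
grip_width: -0.1
```

Force is rising at z = 68, the expected stop. I press a little more to confirm.

>>> {"op": "arm_command", "data": {"motion": [{"translation": [0.001, 0, 0], "roll": 0}, {"translation": [0.001, 0, 0], "roll": 0}, {"translation": [0, 0, 0], "roll": 0}, {"translation": [0, 0, 0], "roll": 0}]}}

```text
t: 11.4
eef_pos: [584.2, -73.0, 67.7]
eef_rot: [1.129, 1.258, -1.13]
wrist_force: [-9.6, 1.1, 21.9]
grip_width: -0.2
```

Hard stop confirmed: 0.2 mm of travel for 9 N more. Now I lift straight off and check.

>>> {"op": "arm_command", "data": {"motion": [{"translation": [-0.01, 0, 0], "roll": 0}, {"translation": [-0.03, 0, 0], "roll": 0}, {"translation": [-0.04, 0, 0], "roll": 0}, {"translation": [-0.04, 0, 0], "roll": 0}, {"translation": [0, 0.02, 0.02], "roll": 0}, {"translation": [0, 0.02, 0.02], "roll": 0}, {"translation": [0, 0.02, 0.02], "roll": 0}, {"translation": [0, 0, 0], "roll": 0}, {"translation": [0, 0, 0], "roll": 0}]}}

```text
t: 12.3
eef_pos: [649.4, -126.4, 182.7]
eef_rot: [1.13, 1.258, -1.13]
wrist_force: [-0.4, -0.6, -0.7]
grip_width: 0.2
```

```bash
python3 st.py; python3 look.py 9
python3 - <<'E'
from h import *
s=np.load("9.npz");d=s["d"];w=s["w"];c=calibration("wrist")
T=np.eye(4);T[:3,:3]=R.from_rotvec(s["r"]).as_matrix();T[:3,3]=s["p"]
v,u=np.nonzero(d>0);z=d[v,u]
X=(np.c_[(u-c["cx"])/c["fx"]*z,(v-c["cy"])/c["fy"]*z,z,np.ones(len(z))]@(T@c["mount"]).T)[:,:3]
h=cv2.cvtColor(w,cv2.COLOR_RGB2HSV)[v,u]
rr=np.hypot(*(X[:,:2]-[583.2,-72.9]).T)
print("tier top z",np.percentile(X[(rr>40)&(rr<95)&(h[:,0]>78)&(h[:,0]<98)&(h[:,1]>70),2],[10,50,90]))
print("hub z",np.percentile(X[rr<14,2],[10,50,90]),"foot z",np.median(X[(rr>112)&(rr<130),2]),"counter z",np.median(X[(rr>150)&(rr<170),2]))
E
```

```text
12.3 [ 649.4 -126.4  182.7] psi -83.9 rel y,z 60.1 60.2 F [-0.4 -0.6 -0.7] j [-0.3   0.36  1.58  0.    1.21  1.17]
12.3 [ 649.4 -126.4  182.7] [-0.4 -0.6 -0.7] [-0.3   0.36  1.58  0.    1.21  1.17]
tier top z [31.78403987 32.63859085 33.58306275]
hub z [45.75032161 46.62216008 47.3608546 ] foot z 13.423844067030245 counter z 0.7130808260214963
```

View pics/9.png

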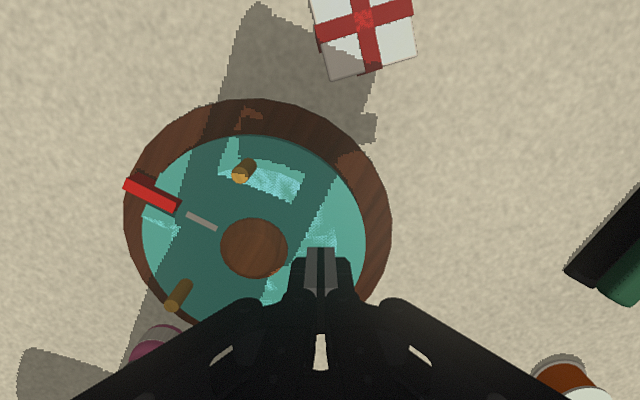

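The key fills the notch at (150,195), with the white line pointing at it. Depth puts the tier top at 32.6 mm and the hub at 46.6 mm (expected when home: 32 and 46). The gripper is touching nothing.

```bash
python3 -c "
from cell import *
print(job_done())"
```

```text
the job is handed in; nothing more can be done
None
```

The turquoise tier is turned to the red key and pressed fully home. The job was handed in at about 12.4 s of the 42 s allowed.

**What I did:** With the closed fingertips I pushed the tier about 147° clockwise by post2, checking with the wrist camera and nudging it the last few degrees. I then pressed the hub straight down and lifted clear, without gripping or lifting the tier.

**Last checks:**
- **Seating:** The hub moved at about 6 N, then reached a hard stop with the force rising to 22 N. Depth afterwards put the tier top at 32.6 mm and the hub at 46.6 mm, against 32 and 46 mm expected when home.
- **Alignment:** The key shows inside the notch with the white line pointing at it. The last measured offset was about 1 mm, before a final 0.6° nudge that I did not re-measure.
- **Surroundings:** The gripper ended clear with no force on it. No force sign of contact came up, and the bystanders in the last view looked undisturbed. I did not measure their positions again.

**Disagreements:**
- Mid-push, the wrist and top cameras differed by about 2° on the tier angle.
- Near the end, a rough wrist reading of post2 gave a remaining error of 3.4°, against 1.7° from the notch edges. I used the notch edges, and the clean seating bore them out.

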